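# Demagnetise the tweezers and put them back on their rest

## Task

The tweezers lying on the bare wood between the demagnetiser and the wooden rest (not those laid out on the black mat) have become magnetic: lay all of them flat on the blue bed of the demagnetiser, each in a lane of its own between the white lines, tips pointing away from the red bar. With all of them on the bed, press the red bar near its middle so that both ends go right down, hold it for two seconds while the pulse runs, and let it come up. Then lay each pair flat in a lane of its own on the wooden rest, tips towards the guard at its back, and leave the other things on the bench where they are.

Things in the scene. Friction and masses are not known exactly. Their poses are not given: they have to be found in the camera images.
- tweezers_1: bright steel tweezers lying flat, one rigid piece 125 mm long, 22 g. Origin on the lower face, z up, local y along it from tips (-y) to tail (+y). Broad arms 12 mm wide, 9 mm high, from y = -19 to +44 mm, balance point and grip at y = +12 mm (close along local x); tail 4 mm wide to y = +62; tips 4 mm wide to y = -61, 3 to 6 mm above the lower face. None when absent
- tweezers_1_tip (a point): tip end of tweezers_1, at local y = -60 mm, 4.5 mm above its lower face
- tweezers_2: black coated tweezers lying flat, one rigid piece 115 mm long, 22 g. Origin on the lower face, z up, local y along it from tips (-y) to tail (+y). Broad arms 12 mm wide, 9 mm high, from y = -17 to +40 mm, balance point and grip at y = +12 mm (close along local x); tail 4 mm wide to y = +57; tips 4 mm wide to y = -56, 3 to 6 mm above the lower face. None when absent
- tweezers_2_tip (a point): tip end of tweezers_2, at local y = -56 mm, 4.5 mm above its lower face
- tweezers_3: bright steel tweezers lying flat, one rigid piece 125 mm long, 22 g. Origin on the lower face, z up, local y along it from tips (-y) to tail (+y). Broad arms 12 mm wide, 9 mm high, from y = -19 to +44 mm, balance point and grip at y = +12 mm (close along local x); tail 4 mm wide to y = +62; tips 4 mm wide to y = -61, 3 to 6 mm above the lower face. None when absent
- tweezers_3_tip (a point): tip end of tweezers_3, at local y = -60 mm, 4.5 mm above its lower face
- tweezers_4: black coated tweezers lying flat, one rigid piece 115 mm long, 22 g. Origin on the lower face, z up, local y along it from tips (-y) to tail (+y). Broad arms 12 mm wide, 9 mm high, from y = -17 to +40 mm, balance point and grip at y = +12 mm (close along local x); tail 4 mm wide to y = +57; tips 4 mm wide to y = -56, 3 to 6 mm above the lower face. None when absent
- tweezers_4_tip (a point): tip end of tweezers_4, at local y = -56 mm, 4.5 mm above its lower face
- demagnetiser: bench demagnetiser, a low grey box on a black foot, 200 x 184 mm, fixed; origin on the bench, x axis from the red bar switch (robot side) to its back, y to its left, z up. Flat blue bed from x = -51 to +91 mm and y = -87 to +87 mm, surface at z = 36 mm, with rims 2.5 mm higher along the left, right and back edges
- bed_middle (a point): middle of the bed (demagnetiser x = +20 mm, z = 36 mm). Four lanes between white lines run along x, centred at y = -57, -19, +19, +57 mm. Two low black scalloped combs across the bed (x = -27 to -19 and +59 to +67 mm, 9 mm high; gaps 11 mm wide at the bottom, wider above) part the lanes: broad arms between the combs, middle at x = +20 mm, tail and tips in the gaps
- bar_middle (a point): middle of the upper face of the red bar switch, marked by fine white ribs. The bar lies along the demagnetiser's y in front of the bed, at x = -83 mm, 162 mm long and 18 mm wide, upper face at z = 44 mm when up. It goes down 8 mm to its stop, needs 1.5 N to start and about 7 N at the stop, and springs back when let go
- bar_left_end (a point): upper face of the bar near its left (+y) end, 76 mm from the middle; a switch under it closes when this end has gone down 5.5 mm
- bar_right_end (a point): the same near the right (-y) end. The bar can rock end to end (4 N m per rad), so a push well off the middle leaves the far end up; both ends must be down
- tweezer_rest: dark wooden tweezer rest, 160 x 190 mm, fixed; origin on the bench, x axis from its front (robot side) to its back, y to its left, z up; the block covers x = -64 to +96 mm, upper face at z = 20 mm. Two scalloped combs run across it at x = -47 to -39 and +39 to +47 mm, 9 mm higher than that face. A tip guard 14 mm high runs along the back edge, x = 88 to 96 mm
- rest_middle (a point): middle between the combs on the rest's upper face. Four lanes with blue felt strips run along the rest's x, centred at its y = -57, -19, +19 and +57 mm. The combs' gaps are 11 mm wide at the bottom of a lane and wider above. The broad arms lie between the combs (78 mm clear) with their middle at x = 0, tail and tips in the gaps, tips towards the guard (+x)
- eye_loupe: bystander: black conical eye loupe, 37 mm wide, 32 mm high; origin under its centre
- dust_brush: bystander: wooden dust brush, 141 mm long, 10 mm wide; origin under its centre, y along it
- red_pen: bystander: red and white pen, 140 mm long; origin under its centre, y along it
- screw_tin: bystander: flat round grey tin, 56 mm wide, 15 mm high; origin under its centre
- vial: bystander: small brown vial with black cap, 31 mm wide, 54 mm high; origin under its centre
- brass_clamp: bystander: small brass clamp with a maroon pad, 22 x 35 mm, 35 mm high; origin under its centre

How it is judged:
On the way, in this order (a step that is already met when the one before it is completed fails the run):
1. all the tweezers lie released on the demagnetiser's bed, flat, in line with the white lines, apart, tips away from the bar (x of tweezers_1 in the frame of demagnetiser between 0.005 and 0.054 m and y of tweezers_1 in the frame of demagnetiser between -0.08 and 0.08 m and z of tweezers_1 in the frame of demagnetiser between 0.032 and 0.04 m and angle between each of tweezers_1, tweezers_2, tweezers_3, tweezers_4's own z axis and vertical below 0.08 rad and angle between the y axis of each of tweezers_1, tweezers_2, tweezers_3, tweezers_4 and the x axis of demagnetiser, either way round below 0.16 rad and x of each of tweezers_1_tip, tweezers_2_tip, tweezers_3_tip, tweezers_4_tip in the frame of demagnetiser above 0.05 m and contact force between the fingers and tweezers_1 below 0.05 N and linear speed of each of tweezers_1, tweezers_2, tweezers_3, tweezers_4 below 0.02 m/s and x of tweezers_2 in the frame of demagnetiser between 0.005 and 0.054 m and y of tweezers_2 in the frame of demagnetiser between -0.08 and 0.08 m and z of tweezers_2 in the frame of demagnetiser between 0.032 and 0.04 m and contact force between the fingers and tweezers_2 below 0.05 N and x of tweezers_3 in the frame of demagnetiser between 0.005 and 0.054 m and y of tweezers_3 in the frame of demagnetiser between -0.08 and 0.08 m and z of tweezers_3 in the frame of demagnetiser between 0.032 and 0.04 m and contact force between the fingers and tweezers_3 below 0.05 N and x of tweezers_4 in the frame of demagnetiser between 0.005 and 0.054 m and y of tweezers_4 in the frame of demagnetiser between -0.08 and 0.08 m and z of tweezers_4 in the frame of demagnetiser between 0.032 and 0.04 m and contact force between the fingers and tweezers_4 below 0.05 N and horizontal distance between tweezers_1 and tweezers_2 above 0.018 m and horizontal distance between each of tweezers_1, tweezers_2 and tweezers_3 above 0.018 m and horizontal distance between each of tweezers_1, tweezers_2, tweezers_3 and tweezers_4 above 0.018 m), for 0.3 s.
2. with all of them on the bed, both ends of the red bar are held down (x of tweezers_1 in the frame of demagnetiser between 0.005 and 0.054 m and y of tweezers_1 in the frame of demagnetiser between -0.08 and 0.08 m and z of tweezers_1 in the frame of demagnetiser between 0.032 and 0.04 m and angle between each of tweezers_1, tweezers_2, tweezers_3, tweezers_4's own z axis and vertical below 0.08 rad and angle between the y axis of each of tweezers_1, tweezers_2, tweezers_3, tweezers_4 and the x axis of demagnetiser, either way round below 0.16 rad and x of each of tweezers_1_tip, tweezers_2_tip, tweezers_3_tip, tweezers_4_tip in the frame of demagnetiser above 0.05 m and contact force between the fingers and tweezers_1 below 0.05 N and x of tweezers_2 in the frame of demagnetiser between 0.005 and 0.054 m and y of tweezers_2 in the frame of demagnetiser between -0.08 and 0.08 m and z of tweezers_2 in the frame of demagnetiser between 0.032 and 0.04 m and contact force between the fingers and tweezers_2 below 0.05 N and x of tweezers_3 in the frame of demagnetiser between 0.005 and 0.054 m and y of tweezers_3 in the frame of demagnetiser between -0.08 and 0.08 m and z of tweezers_3 in the frame of demagnetiser between 0.032 and 0.04 m and contact force between the fingers and tweezers_3 below 0.05 N and x of tweezers_4 in the frame of demagnetiser between 0.005 and 0.054 m and y of tweezers_4 in the frame of demagnetiser between -0.08 and 0.08 m and z of tweezers_4 in the frame of demagnetiser between 0.032 and 0.04 m and contact force between the fingers and tweezers_4 below 0.05 N and z of each of bar_left_end, bar_right_end in the frame of demagnetiser below 0.0385 m), for 1.5 s.
At the end, for the whole second after the job is handed in: Every pair of tweezers lies flat (within 0.08 rad) and at rest in a lane of its own on the wooden rest, within 9 mm of the lane's centre line and 0.16 rad of its direction, the middle of its broad arms within 18 mm of the middle between the combs, tips towards the guard; the red bar is up (x of tweezers_1 in the frame of tweezer_rest between -0.006 and 0.03 m and (y of tweezers_1 in the frame of tweezer_rest between -0.066 and -0.048 m or y of tweezers_1 in the frame of tweezer_rest between -0.028 and -0.01 m or y of tweezers_1 in the frame of tweezer_rest between 0.01 and 0.028 m or y of tweezers_1 in the frame of tweezer_rest between 0.048 and 0.066 m) and z of tweezers_1 in the frame of tweezer_rest between 0.016 and 0.024 m and angle between each of tweezers_1, tweezers_2, tweezers_3, tweezers_4's own z axis and vertical below 0.08 rad and angle between the y axis of each of tweezers_1, tweezers_2, tweezers_3, tweezers_4 and the x axis of tweezer_rest, either way round below 0.16 rad and x of each of tweezers_1_tip, tweezers_2_tip, tweezers_3_tip, tweezers_4_tip in the frame of tweezer_rest above 0.04 m and linear speed of each of tweezers_1, tweezers_2, tweezers_3, tweezers_4 below 0.02 m/s and x of tweezers_2 in the frame of tweezer_rest between -0.006 and 0.03 m and (y of tweezers_2 in the frame of tweezer_rest between -0.066 and -0.048 m or y of tweezers_2 in the frame of tweezer_rest between -0.028 and -0.01 m or y of tweezers_2 in the frame of tweezer_rest between 0.01 and 0.028 m or y of tweezers_2 in the frame of tweezer_rest between 0.048 and 0.066 m) and z of tweezers_2 in the frame of tweezer_rest between 0.016 and 0.024 m and x of tweezers_3 in the frame of tweezer_rest between -0.006 and 0.03 m and (y of tweezers_3 in the frame of tweezer_rest between -0.066 and -0.048 m or y of tweezers_3 in the frame of tweezer_rest between -0.028 and -0.01 m or y of tweezers_3 in the frame of tweezer_rest between 0.01 and 0.028 m or y of tweezers_3 in the frame of tweezer_rest between 0.048 and 0.066 m) and z of tweezers_3 in the frame of tweezer_rest between 0.016 and 0.024 m and x of tweezers_4 in the frame of tweezer_rest between -0.006 and 0.03 m and (y of tweezers_4 in the frame of tweezer_rest between -0.066 and -0.048 m or y of tweezers_4 in the frame of tweezer_rest between -0.028 and -0.01 m or y of tweezers_4 in the frame of tweezer_rest between 0.01 and 0.028 m or y of tweezers_4 in the frame of tweezer_rest between 0.048 and 0.066 m) and z of tweezers_4 in the frame of tweezer_rest between 0.016 and 0.024 m and horizontal distance between tweezers_1 and tweezers_2 above 0.025 m and horizontal distance between each of tweezers_1, tweezers_2 and tweezers_3 above 0.025 m and horizontal distance between each of tweezers_1, tweezers_2, tweezers_3 and tweezers_4 above 0.025 m and z of each of bar_left_end, bar_right_end in the frame of demagnetiser above 0.0415 m); the robot touches nothing.
It fails at once if one of the bystanders (loupe, brush, pen, tin, vial, clamp) is moved by more than 3 cm (distance of any of eye_loupe, dust_brush, red_pen, screw_tin, vial, brass_clamp from where it was at the start of the episode above 0.03 m).
Of tweezers_1, tweezers_2, tweezers_3, tweezers_4 only 3 to 4 are there at a start; the rules pass over those that are not, and their reading is None.
At some moment in a run one of tweezers_1, tweezers_2, tweezers_3, tweezers_4 may be knocked a few centimetres aside while the robot is not near it.
Once in a run the grip may slacken for a moment while it holds something.
It also fails if it takes over 210 s, if anything falls off the work surface, if the arm or the gripper's body presses on something with over 40 N, if the wrist force passes 120 N, or if a joint passes its speed limit or range.

## Robot

A 6-joint arm with a two-finger parallel gripper is mounted at the origin on a cart in front of the work surface, level with it; the furniture and walls round the work are solid. World frame = base frame: x ahead of the robot, y to its left, z up, the work surface at z = 0. Lengths are in m, angles in rad, forces in N, time in s.
With the tool pointing down it reaches from about 0.275 to 0.825 m from the base axis. Payload 5.2 kg.
Tool frame: the origin (TCP) lies at the very end of the fingers, on their centre line; the grasp point (between the pads) lies 19 mm behind it; z points along the fingers, y is the line along which they close (so a half turn about z gives the same grasp; the last joint's range is limited). The gripper opens to 93 mm and grips with 3 to 60 N. Pads are 15 mm wide; open, the fingers measure 128 mm over their backs; the gripper's body (75 mm by 188 mm) begins 65 mm behind the grasp point.
Start: joints at [0.937, 0.259, 1.535, -0, 1.348, -0.203], TCP at [0.23, 0.5, 0.219] pointing down, gripper open.
Joint ranges: [-3.14, 3.14], [-0.91, 2.08], [0.19, 2.58], [-1.22, 4.36], [0.22, 2.71], [-3.12, 3.12]. Speed limits (rad/s): [2.57, 2.57, 3.14, 3.14, 3.14, 3.14].

## Interface

Orientations are given as a unit quaternion [x, y, z, w].
In Python, from bench import monitor, optics, job gives the robot as it stands.
- The arm moves only by the shell command python3 -m jog 'ROWS' [FORCE]. ROWS is JSON, a list that holds one entry, the list of rows, each a list of 5 numbers: the opening, from 0 (shut) to 1 (fully open), then the shift along the world's x, y, z in mm, then the turn about the world's z in degrees. In form: [[[hand, x, y, z, turn], ...]]. A call has 1 to 8 rows; each row is the pose to reach, as a shift and turn from the pose commanded when the call began; what a row does not reach only later rows make up. A row lasts 1/8 s, in which the tool goes at most 62.5 mm and 10.7 degrees, less where a joint would pass 70% of its speed; a pose out of reach is approached as far as the arm can. A call with a gripper value outside its range is refused whole. The fingers move at their own pace and stop on an object; FORCE is the grip in N (left out, the last holds). Time passes only in rows, so rows that repeat a pose let the fingers close. It gives the time, the measured TCP pose, the force, the opening and the grip force at its end, in the units of the state.
- monitor.sense(): the state, without advancing time (a new reading comes with each control period).
- optics.camera(name): name is "scene" or "top"; returns the picture (400x640x3 uint8, red, green, blue); there is no depth.
- optics.get_calibration(name): a dict with "vfov" (degrees; the focal length in pixels is half the picture's height over the tangent of half this angle, whatever the lens; pixels are square), "cx", "cy" (the principal point, pixels), "pose" (4x4, takes a point from camera to world coordinates). Camera axes: x right, y down, z forward; pixel columns grow to the right and rows downward; lengths in m; the calibration is good to about 2 mm. A picture is of the moment at which its call begins. get_calibration takes no time and is no camera call.
- job.job_done(): hands the job in; it is judged then, once.
The state is a dict: "clock": time; "joint_pos": joint angles; "joint_vel": joint speeds; "effort": joint torques, N m; "tool_pos": TCP position; "ee_rot": TCP orientation; "contact_force": force on the tool from outside, world axes, zero at the start; "wrist_torque": the same for the moment, N m; "opening": opening from 0.0 (shut) to 1.0 (fully open); "grip_force": force on a finger pad.
Only numpy, scipy, OpenCV 4.12 (cv2) and the standard library are available. Lean on these libraries where they do the work, as an engineer would, in place of code of your own. Each camera call takes 0.05 s, during which the arm holds its last target. There are 200 camera calls.

## Working session

There is one attempt and no reset: what is moved stays moved. The work goes in short steps, Python scripts to look and compute and a shell command to move; the robot and the scene stay as the last step left them, time stands still between calls to the robot, and variables do not carry over. Pictures are saved under pics/ and viewed, at most 14 in all, crops included, and the job is handed in when it is done.

```bash
ls; mkdir -p pics
python3 - <<'E'
from bench import monitor, optics
import cv2
s=monitor.sense(); print(s)
for n in("scene","top"):
    cv2.imwrite(f"pics/{n}0.png",optics.camera(n)[:,:,::-1]); print(n,optics.get_calibration(n))
E
```

```text
pics
{'clock': 0.0, 'joint_pos': array([ 9.37176116e-01,  2.59351866e-01,  1.53601050e+00,  8.77692718e-06,
        1.34797823e+00, -2.02799428e-01]), 'joint_vel': array([-2.99032544e-05, -3.14371298e-04,  2.29128679e-04, -4.86864147e-04,
        4.85932367e-04,  7.42547339e-04]), 'effort': array([ 1.80743857e-03, -4.37302065e+01, -2.84001070e+01,  7.20416405e-02,
        4.14836977e-02, -7.43177543e-05]), 'tool_pos': array([0.22935984, 0.49933916, 0.21784204]), 'ee_rot': array([ 2.13749222e-01,  9.76888175e-01, -7.96914466e-04, -3.58853052e-04]), 'contact_force': array([ 1.01235551, -0.39460211,  0.67421035]), 'wrist_torque': array([ 0.00417328, -0.0286525 ,  0.03681551]), 'grip_force': 0.0, 'opening': 1.0021886665179056}
scene {'vfov': 53.86600940748383, 'cx': 328.9369364899415, 'cy': 204.07285364119954, 'pose': array([[ 0.48717509, -0.35001885,  0.80009202, -0.43533563],
       [-0.87320087, -0.20933718,  0.44011157, -0.45803484],
       [ 0.01344166, -0.91305243, -0.40762063,  0.57606992],
       [ 0.        ,  0.        ,  0.        ,  1.        ]])}
top {'vfov': 52.00307372229256, 'cx': 316.28641799491436, 'cy': 199.97668440277417, 'pose': array([[ 0.01178353, -0.99692615,  0.07745576,  0.46161692],
       [-0.99984517, -0.0127595 , -0.01211758,  0.08996682],
       [ 0.01306863, -0.07730098, -0.99692215,  1.24649906],
       [ 0.        ,  0.        ,  0.        ,  1.        ]])}
```

View pics/top0.png

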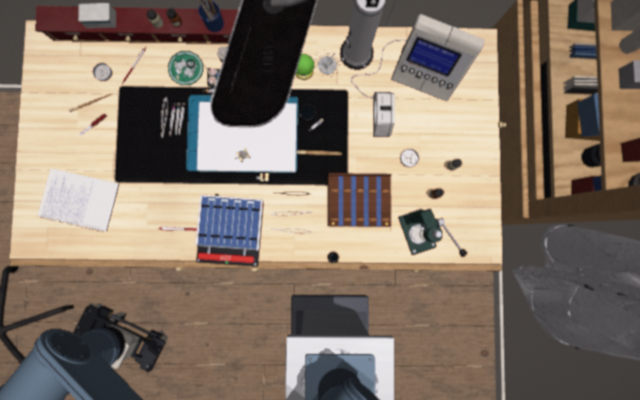

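View pics/scene0.png

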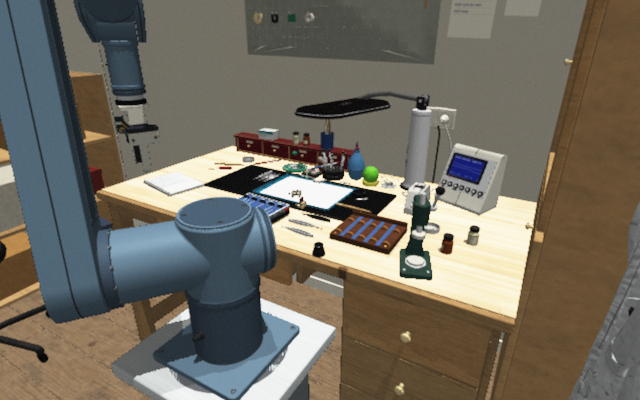

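The top view shows the demagnetiser around (230,230), the wooden rest at (359,200), and between them one black pair (293,193) and two bright pairs (293,213) and (295,231). The loupe is at (333,257), the pen at (177,229) and the clamp at (263,177). I'll crop and enlarge this area.

Run:
```python
import cv2
im=cv2.imread("pics/top0.png")
cv2.imwrite("pics/crop1.png",cv2.resize(im[165:268,190:395],None,fx=3.9,fy=3.9,interpolation=cv2.INTER_CUBIC))
```

```text
(no output)
```

View pics/crop1.png

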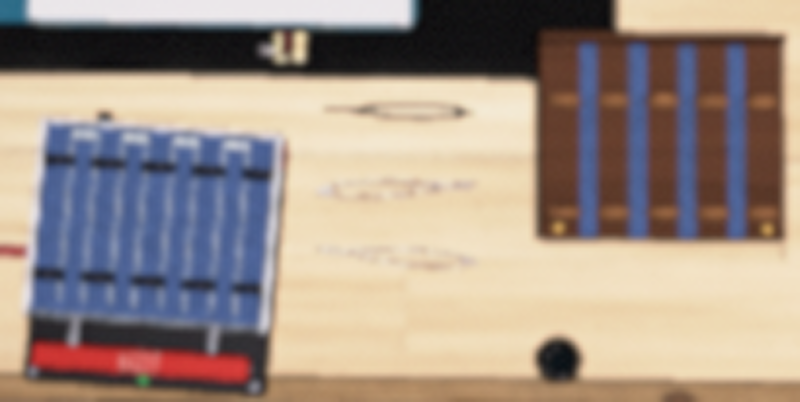

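The enlarged crop shows three pairs along world y, the black one at crop (325–468,110), the bright ones at (320–475,187) and (318–475,255). The demagnetiser is tilted a few degrees. I'll measure everything with rays onto planes, and crop the scene view to find the tip directions.

```bash
cat > h.py <<'E'
import cv2, numpy as np
from bench import monitor, optics
def grab(n): return optics.camera(n)[:,:,::-1].copy()
def ray(n,uv,z):
    c=optics.get_calibration(n); f=200/np.tan(np.radians(c["vfov"]/2)); T=c["pose"]
    uv=np.atleast_2d(np.float64(uv)); d=np.c_[(uv[:,0]-c["cx"])/f,(uv[:,1]-c["cy"])/f,np.ones(len(uv))]@T[:3,:3].T
    return (T[:3,3]+d*((z-T[2,3])/d[:,2])[:,None])[:,:2]
def proj(n,P):
    c=optics.get_calibration(n); f=200/np.tan(np.radians(c["vfov"]/2)); T=c["pose"]
    q=(np.atleast_2d(P)-T[:3,3])@T[:3,:3]; return np.c_[q[:,0]/q[:,2]*f+c["cx"],q[:,1]/q[:,2]*f+c["cy"]]
def rect(P): # minAreaRect in mm
    (c,s,a)=cv2.minAreaRect((P*1000).astype(np.float32)); return np.round(c,1),np.round(s,1),round(a,2)
def strips(im,box,z,n=5):
    """blue components in a pixel box -> world points"""
    h=cv2.cvtColor(im,cv2.COLOR_BGR2HSV); m=cv2.inRange(h,(100,90,50),(130,255,255))
    k=np.zeros_like(m); x0,y0,x1,y1=box; k[y0:y1,x0:x1]=m[y0:y1,x0:x1]; return k
E
python3 - <<'E'
from h import *
im=cv2.imread("pics/top0.png")
k=strips(im,(190,190,268,262),0)
v,u=np.nonzero(k); print("bed",rect(ray("top",np.c_[u,v],.036)))
h=cv2.cvtColor(im,cv2.COLOR_BGR2HSV)
r=cv2.inRange(h,(0,150,90),(8,255,255))|cv2.inRange(h,(172,150,90),(180,255,255)); r[:240]=0;r[270:]=0;r[:,:190]=0;r[:,275:]=0
v,u=np.nonzero(r); print("bar",rect(ray("top",np.c_[u,v],.044)))
k=strips(im,(325,172,395,230),0)
n,l,st,c=cv2.connectedComponentsWithStats(k)
for i in range(1,n):
    if st[i,4]>30:
        v,u=np.nonzero(l==i); print("strip",st[i,4],rect(ray("top",np.c_[u,v],.020)))
# rest block: dark brown
b=cv2.inRange(im,(0,0,0),(255,255,135)); b[:174]=0; b[230:]=0; b[:,:326]=0; b[:,394:]=0
v,u=np.nonzero(b); print("rest",rect(ray("top",np.c_[u,v],.020)))
# tweezers: deviation from row-wise wood median
roi=im[184:242,266:320].astype(np.float32); bg=cv2.medianBlur(im,21)[184:242,266:320].astype(np.float32)
d=np.abs(roi-bg).sum(2)
for a,b in((186,200),(205,221),(222,240)):
    w=np.where(d[a-184:b-184]>25,d[a-184:b-184],0); v,u=np.nonzero(w); P=ray("top",np.c_[u+266,v+a],.006)*1000
    print("tw",a,np.round(P.mean(0)),"y",P[:,1].min().round(),P[:,1].max().round(),rect(P/1000), np.polyfit(P[:,1],P[:,0],1).round(3))
    for y in range(266,320,2): print(int((w[:,y-266:y-264]>0).sum()),end=" ")
    print()
s=cv2.imread("pics/scene0.png")
cv2.imwrite("pics/crop2.png",cv2.resize(s[185:265,230:390],None,fx=5,fy=5,interpolation=cv2.INTER_CUBIC))
E
```

```text
bed (array([486.3, 332.1]), array([166.8, 136.5]), 86.74)
bar (array([385. , 336.9]), array([160.8,  21.5]), 86.7)
strip 153 (array([558.1,   2.3]), array([144.6,   9.1]), 0.43)
strip 146 (array([558.6, -35.2]), array([144.7,   6. ]), 0.27)
strip 145 (array([556.1, -72.9]), array([144.6,   9. ]), 0.13)
strip 154 (array([ 556.5, -112. ]), array([144.7,   9. ]), 0.02)
rest (array([560.4, -50.9]), array([153.9, 193.5]), 0.69)
tw 186 [586. 142.] y 67.0 228.0 (array([579.9, 147.3]), array([ 39.7, 160.9]), 0.76) [-2.80000e-02  5.90289e+02]
2 2 2 4 8 9 11 15 16 17 19 21 22 24 22 20 20 21 19 18 18 16 8 5 4 5 8 
tw 205 [519. 146.] y 76.0 227.0 (array([521.4, 149.8]), array([ 28.1, 151.9]), 7.37) [-1.57000e-01  5.42009e+02]
3 0 0 4 6 8 3 3 7 6 7 4 7 10 10 7 5 6 5 0 5 7 6 4 4 1 0 
tw 222 [463. 127.] y 90.0 186.0 (array([465.5, 137.9]), array([96.4, 17.1]), 79.4) [7.70000e-02 4.52864e+02]
0 0 0 0 0 0 2 3 2 1 4 4 2 0 3 6 9 7 8 8 6 7 5 0 0 0 0
```

View pics/crop2.png

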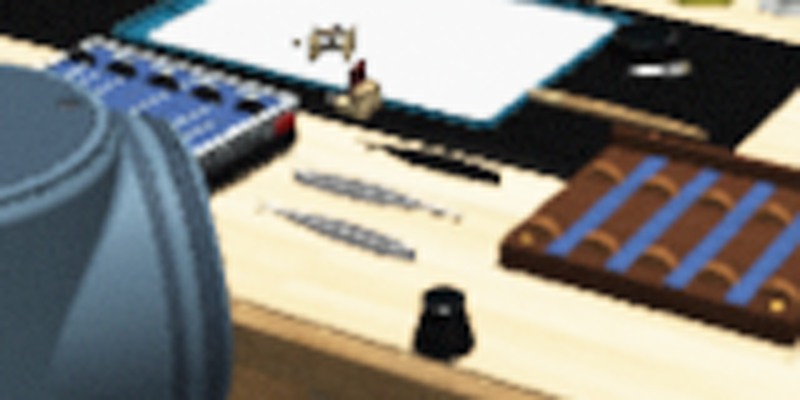

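The scene crop shows the tip directions. The black pair has tips left at crop (367,146) and tail at (498,180). The middle bright pair has its tail left at (295,178) and tips right at (460,218). The front bright pair has tips left at (260,207) and tail at (412,257). Next I'll cast rays from both views.

Run:
```python
from h import *
np.set_printoptions(suppress=True,precision=1)
S=lambda p:ray("scene",np.array(p)/5+[229.6,184.6],.0045)*1000
T=lambda p,z=.0045:ray("top",np.array(p)/3.9+[189.6,164.6],z)*1000
for n,s,t in(("black",[(367,146),(498,180)],[(325,108),(470,112)]),("mid",[(460,218),(295,178)],[(478,184),(318,190)]),("front",[(260,207),(412,257)],[(316,250),(476,262)])):
    for P in(S(s),T(t)):
        d=P[0]-P[1]; print(n,"tip",P[0],"tail",P[1],"len",np.linalg.norm(d),"ang",np.degrees(np.arctan2(d[1],d[0])))
print("rest combs",T([(565,100),(665,100),(763,101),(565,213),(663,213),(762,214)],.029))
print("rest corners",T([(537,237),(783,238)],.02),"guard back",T([(540,35),(783,38)],.034))
print("demag combs mid",T([(158,167),(147,280)],.045), "labels",T([(86,133),(136,137),(187,142),(237,146)],.036))
print("corners foot",T([(28,375),(265,390)],.005),"loupe",T([(558,360)],.02),"clamp",T([(290,45)],.02),"pen",T([(0,251),(28,252)]))
# predicted bed corners etc
```

```text
black tip [571.5 195. ] tail [571.7  94. ] len 100.90695583326438 ang 90.12426598666978
black tip [579.8 206.9] tail [578.2  93.9] len 113.00337003809904 ang 89.15843923469428
mid tip [513.   88.5] tail [506.8 209.1] len 120.66765995366532 ang -87.07437086602866
mid tip [522.1  86.9] tail [515.9 211. ] len 124.2398779556414 ang -87.13901235318312
front tip [461.6 204.7] tail [454.5  88. ] len 116.88981018116667 ang 86.48973561985373
front tip [469.4 211.6] tail [461.6  87.7] len 124.14410674621942 ang 86.39886073203226
rest combs [[ 586.1   21.2]
 [ 587.1  -55.4]
 [ 587.3 -130.7]
 [ 499.6   20.5]
 [ 500.5  -54.2]
 [ 500.7 -129.8]]
rest corners [[ 481.3   41.3]
 [ 482.8 -147.6]] guard back [[ 635.2   41. ]
 [ 635.5 -145.2]]
demag combs mid [[529.9 327.3]
 [445.3 333.2]] labels [[555.5 384.2]
 [552.9 346.4]
 [549.6 307.8]
 [547.1 269.9]]
corners foot [[371.2 430.2]
 [361.7 248.5]] loupe [[387.9  24.4]] clamp [[626.8 233.4]] pen [[465.8 455.1]
 [465.2 433.6]]
```

```bash
python3 -m jog '[[[0.4,60,-100,-20,-20],[0.4,150,-230,-60,-45],[0.4,200,-310,-100,-65],[0.4,236,-361,-130,-69],[0.4,236,-361,-160,-69],[0.4,236,-361,-175,-69],[0.4,236,-361,-175,-69],[0.4,236,-361,-175,-69]]]' 15; python3 -m jog '[[[0.4,0,0,0,0],[0.4,0,0,0,0],[0.4,0,0,0,0]]]'
python3 - <<'E'
from h import *
s=monitor.sense(); print(s["clock"],s["tool_pos"],s["ee_rot"],s["opening"],s["contact_force"])
for n in("top","scene"):
    im=grab(n); cv2.imwrite(f"pics/{n}1.png",im); p=proj(n,s["tool_pos"])[0]; print(n,p)
    x,y=map(int,p); c=cv2.resize(im[y-30:y+30,x-40:x+40],None,fx=5,fy=5,interpolation=cv2.INTER_CUBIC)
    cv2.drawMarker(c,(int((p[0]-x+40.5)*5),int((p[1]-y+30.5)*5)),(0,255,0),0,10,1); cv2.imwrite(f"pics/{n}1c.png",c)
cv2.imwrite("pics/pair1.png",np.hstack([cv2.imread("pics/top1c.png"),cv2.imread("pics/scene1c.png")]))
E
```

```text
clock: 1.1
tool_pos: [0.4659, 0.1364, 0.0418]
ee_rot: [0.731, 0.683, -0.001, -0.001]
contact_force: [-0.5, -0.1, 0.5]
opening: 0.4
grip_force: 0.0
clock: 1.48
tool_pos: [0.4654, 0.1399, 0.0444]
ee_rot: [0.729, 0.685, 0.0, 0.0]
contact_force: [0.8, -0.0, -0.4]
opening: 0.402
grip_force: 0.0
1.475 [0.46541582 0.13985353 0.04442193] [7.28911335e-01 6.84607911e-01 4.55448005e-04 2.58995820e-04] 0.4016544642077839 [ 0.83779441 -0.03686979 -0.40411456]
top [293.85438702 230.26470755]
scene [299.29467686 218.82271081]
```

View pics/pair1.png

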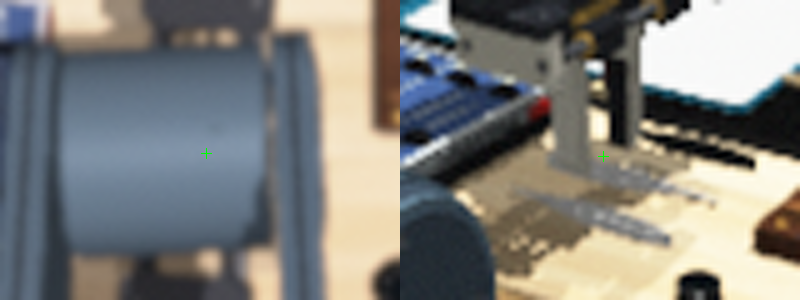

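The top picture is hidden by the forearm. In the scene crop the finger tips (near (170,172), far (220,142)) sit around the projected TCP, so the calibration is consistent. Both fingers straddle the front pair's line, so I'll grip now.

```bash
python3 -m jog '[[[0.4,-2,-1,-20,0],[0.4,-2,-1,-39,0],[0.4,-2,-1,-39,0],[0.05,-2,-1,-39,0],[0.05,-2,-1,-39,0],[0.05,-2,-1,-39,0],[0.05,-2,-1,-39,0],[0.05,-2,-1,-39,0]]]' 20; python3 -m jog '[[[0.05,0,0,20,0],[0.05,0,0,60,0],[0.05,0,0,60,0],[0.05,0,0,60,0]]]'
python3 - <<'E'
from h import *
s=monitor.sense(); print(s["tool_pos"],s["ee_rot"],s["joint_pos"])
n="scene"; im=grab(n); p=proj(n,s["tool_pos"])[0]; x,y=map(int,p)
cv2.imwrite("pics/g1.png",cv2.resize(im[y-40:y+50,x-50:x+50],None,fx=5,fy=5,interpolation=cv2.INTER_CUBIC))
E
```

```text
clock: 2.58
tool_pos: [0.4642, 0.1378, 0.0053]
ee_rot: [0.729, 0.684, 0.0, 0.0]
contact_force: [-0.7, 0.6, 6.9]
opening: 0.137
grip_force: 20.0
clock: 3.08
tool_pos: [0.4632, 0.1377, 0.0642]
ee_rot: [0.729, 0.684, -0.0, -0.0]
contact_force: [-0.3, 0.5, -1.3]
opening: 0.134
grip_force: 20.0
[0.46320449 0.13768136 0.06420595] [ 7.29467955e-01  6.84014939e-01 -2.16229367e-04 -1.33881254e-04] [ 5.76286209e-02  3.08288704e-01  1.89342285e+00 -8.86355608e-05
  9.40384677e-01  1.21972233e-01]
```

View pics/g1.png

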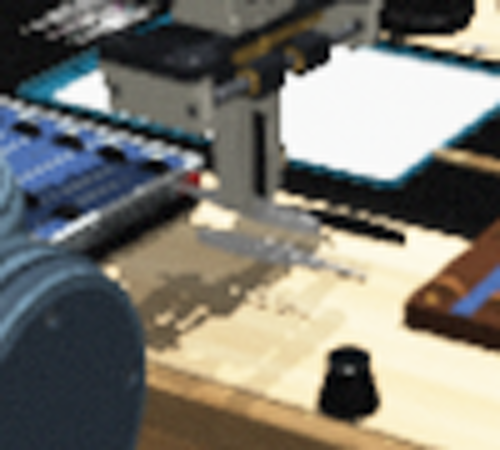

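The front pair is held off the bench: opening 0.134, about 12.5 mm, and tips to the left in the picture. Next I'll carry it to above the far-left lane (+57).

```bash
python3 -m jog '[[[0.05,0,20,30,-10],[0.05,5,60,30,-20],[0.05,10,100,30,-30],[0.05,15,140,30,-40],[0.05,20,180,30,-50],[0.05,24,220,30,-60],[0.05,27,250,30,-70],[0.05,27,250,30,-80]]]'; python3 -m jog '[[[0.05,0,0,0,-10],[0.05,0,0,-20,-10],[0.05,0,0,-20,-10],[0.05,0,0,-20,-10]]]'
python3 - <<'E'
from h import *
s=monitor.sense(); print(s["tool_pos"],s["ee_rot"],s["joint_pos"])
n="scene"; im=grab(n); p=proj(n,s["tool_pos"])[0]; print(p); x,y=map(int,p)
a=cv2.resize(im[y-40:y+40,x-50:x+50],None,fx=4,fy=4,interpolation=cv2.INTER_CUBIC)
im=grab("top"); p=proj("top",s["tool_pos"])[0]; x,y=map(int,p);print(p)
b=cv2.resize(im[y-40:y+40,x-50:x+50],None,fx=4,fy=4,interpolation=cv2.INTER_CUBIC)
cv2.imwrite("pics/p1.png",np.hstack([a,b]))
E
```

```text
clock: 4.12
tool_pos: [0.4896, 0.3895, 0.0924]
ee_rot: [0.999, 0.053, -0.001, 0.0]
contact_force: [0.5, 0.5, -0.1]
opening: 0.134
grip_force: 20.0
clock: 4.62
tool_pos: [0.4904, 0.3875, 0.074]
ee_rot: [0.999, -0.032, -0.001, 0.0]
contact_force: [-0.1, 0.1, -0.1]
opening: 0.135
grip_force: 20.0
[0.49035274 0.38752694 0.07399174] [ 9.99484512e-01 -3.20956082e-02 -6.63419946e-04  3.77941092e-04] [4.90572857e-01 5.14320423e-01 1.52522297e+00 8.28226055e-06
 1.10357628e+00 2.12556771e+00]
[241.05117149 191.3459892 ]
[206.53685557 220.41364428]
```

View pics/p1.png

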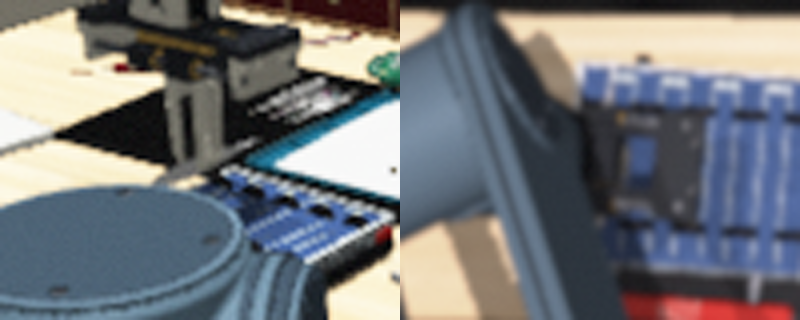

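The left view shows the pair held level with its tips towards the back of the bed. The right view shows the hand over the left lane, with the arm covering the rest. I'll lower it and release with a narrow opening.

```bash
python3 -m jog '[[[0.05,0,0,-15,0],[0.05,0,0,-28,0],[0.05,0,0,-33,0],[0.05,0,0,-33,0],[0.05,0,0,-33,0]]]'; python3 -m jog '[[[0.22,0,0,0,0],[0.22,0,0,0,0],[0.22,0,0,0,0],[0.22,0,0,20,0],[0.22,0,0,60,0],[0.22,0,0,80,0],[0.22,0,0,80,0]]]'
```

```text
clock: 5.35
tool_pos: [0.4906, 0.3878, 0.0413]
ee_rot: [0.999, -0.032, -0.0, 0.0]
contact_force: [-0.2, -0.1, -0.7]
opening: 0.136
grip_force: 20.0
clock: 6.22
tool_pos: [0.4918, 0.3884, 0.1236]
ee_rot: [0.999, -0.032, 0.002, -0.001]
contact_force: [-0.6, 0.5, -0.1]
opening: 0.222
grip_force: 0.0
```

```bash
python3 -m jog '[[[0.4,0,-30,0,10],[0.4,5,-70,0,20],[0.4,10,-110,0,30],[0.4,15,-150,0,40],[0.4,20,-190,-20,50],[0.4,27,-227,-30,60],[0.4,27,-227,-40,70],[0.4,27,-227,-50,80]]]'; python3 -m jog '[[[0.4,0,0,-20,10],[0.4,0,0,-30,16.5],[0.4,0,0,-30,16.5],[0.4,0,0,-30,16.5]]]'
cat > look.py <<'E'
import sys
from h import *
s=monitor.sense(); print(s["clock"],s["tool_pos"],s["ee_rot"])
def crop(n,P,w=50,h=40):
    im=grab(n); x,y=map(int,proj(n,P)[0]); x=max(w,min(640-w,x)); y=max(h,min(400-h,y)); print(n,"origin",x-w,y-h,"x4")
    return cv2.resize(im[y-h:y+h,x-w:x+w],None,fx=4,fy=4,interpolation=cv2.INTER_CUBIC)
def look(out,items): cv2.imwrite(out,np.hstack([crop(*i) for i in items]))
E
python3 - <<'E'
from look import *
look("pics/v2.png",[("scene",s["tool_pos"]),("top",[.487,.331,.04])])
E
```

```text
clock: 7.22
tool_pos: [0.5168, 0.1598, 0.0699]
ee_rot: [0.785, 0.619, -0.001, -0.001]
contact_force: [0.1, 0.0, 0.6]
opening: 0.397
grip_force: 0.0
clock: 7.72
tool_pos: [0.5174, 0.1608, 0.0414]
ee_rot: [0.69, 0.724, -0.0, -0.0]
contact_force: [0.0, 0.0, 0.1]
opening: 0.401
grip_force: 0.0
7.725 [0.51744959 0.16075619 0.04136867] [ 6.90323743e-01  7.23500542e-01 -2.24492775e-04 -2.14186386e-04]
scene origin 252 171 x4
top origin 178 182 x4
```

View pics/v2.png

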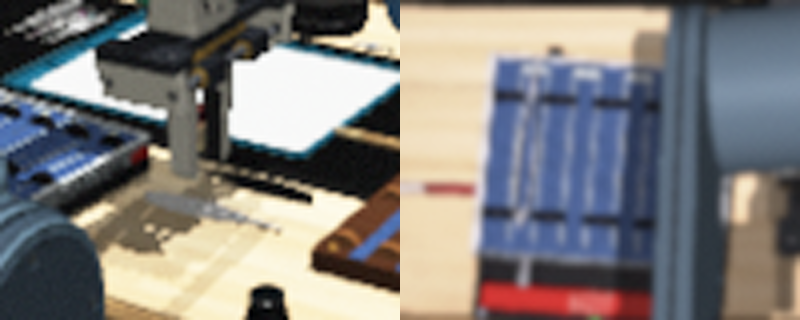

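The right view shows the first pair in the left lane, from (540,75) to (520,222) of the panel. The left view shows the fingers straddling the middle pair. Next I'll grip, lift, and turn towards lane +19, which is at about (488,350).

```bash
python3 -m jog '[[[0.4,0,0,-20,0],[0.4,0,0,-36,0],[0.4,0,0,-36,0],[0.05,0,0,-36,0],[0.05,0,0,-36,0],[0.05,0,0,-36,0],[0.05,0,0,-36,0],[0.05,0,0,-36,0]]]' 20; python3 -m jog '[[[0.05,0,0,20,0],[0.05,0,0,60,0],[0.05,0,0,80,0],[0.05,0,0,80,0]]]'
```

```text
clock: 8.82
tool_pos: [0.5181, 0.1608, 0.0062]
ee_rot: [0.69, 0.724, 0.0, 0.0]
contact_force: [-0.8, -0.2, 3.7]
opening: 0.133
grip_force: 20.0
clock: 9.32
tool_pos: [0.5188, 0.1609, 0.087]
ee_rot: [0.689, 0.724, 0.001, 0.001]
contact_force: [0.9, 0.3, 0.1]
opening: 0.132
grip_force: 20.0
```

```bash
python3 -m jog '[[[0.05,0,20,10,10.5],[0.05,-5,50,10,21],[0.05,-10,80,10,31.5],[0.05,-15,110,10,42],[0.05,-20,140,10,52.5],[0.05,-25,170,10,63],[0.05,-29,190,10,73.5],[0.05,-29,190,-6,83.5]]]'; python3 -m jog '[[[0.05,0,0,0,0],[0.05,0,0,0,0]]]'
python3 - <<'E'
from look import *
look("pics/v3.png",[("scene",s["tool_pos"]),("top",[.487,.331,.04])])
E
```

```text
clock: 10.32
tool_pos: [0.4882, 0.3524, 0.0787]
ee_rot: [0.028, 1.0, 0.0, 0.0]
contact_force: [0.4, -0.6, -1.8]
opening: 0.131
grip_force: 20.0
clock: 10.58
tool_pos: [0.4884, 0.3504, 0.079]
ee_rot: [0.034, 0.999, -0.0, -0.001]
contact_force: [0.2, -0.3, 0.7]
opening: 0.135
grip_force: 20.0
10.575 [0.48837289 0.3503547  0.07897802] [ 3.39639112e-02  9.99422800e-01 -3.55910332e-04 -6.26908193e-04]
scene origin 199 152 x4
top origin 178 182 x4
```

View pics/v3.png

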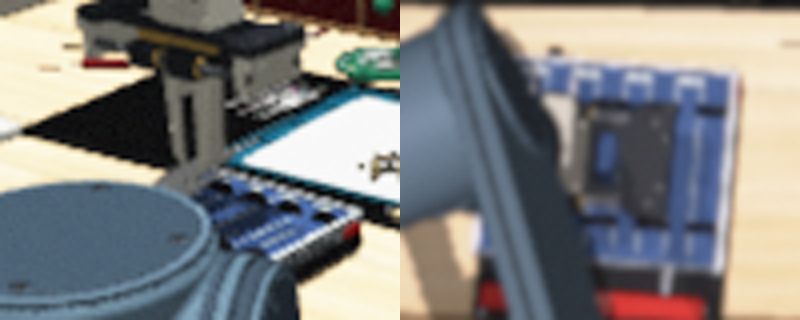

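```bash
python3 -m jog '[[[0.05,0,0,-18,0],[0.05,0,0,-32,0],[0.05,0,0,-37,0],[0.05,0,0,-37,0],[0.05,0,0,-37,0],[0.22,0,0,-37,0],[0.22,0,0,-37,0],[0.22,0,0,-37,0]]]'; python3 -m jog '[[[0.22,0,0,20,0],[0.22,0,0,60,0],[0.22,0,0,80,0],[0.22,0,0,80,0]]]';  python3 -m jog '[[[0.4,10,-30,0,-10.5],[0.4,20,-60,0,-21],[0.4,30,-95,0,-31.5],[0.4,45,-130,0,-42],[0.4,60,-165,-20,-52.5],[0.4,80,-200,-40,-63],[0.4,89,-211,-60,-73.5],[0.4,89,-211,-80,-84]]]'; python3 -m jog '[[[0.4,0,0,0,-3],[0.4,0,0,0,-3],[0.4,0,0,0,-3]]]'
python3 - <<'E'
from look import *
look("pics/v4.png",[("scene",s["tool_pos"]),("top",[.487,.331,.04])])
E
```

```text
clock: 11.68
tool_pos: [0.4887, 0.3508, 0.0428]
ee_rot: [0.032, 0.999, 0.0, 0.0]
contact_force: [-0.2, 0.8, 0.5]
opening: 0.221
grip_force: 0.0
clock: 12.18
tool_pos: [0.4898, 0.3514, 0.1245]
ee_rot: [0.032, 0.999, 0.001, 0.002]
contact_force: [-0.1, -0.8, -1.0]
opening: 0.217
grip_force: 0.0
clock: 13.18
tool_pos: [0.5775, 0.1382, 0.0404]
ee_rot: [0.696, 0.718, -0.001, -0.001]
contact_force: [-1.0, 0.2, -0.0]
opening: 0.397
grip_force: 0.0
clock: 13.55
tool_pos: [0.5774, 0.1398, 0.0422]
ee_rot: [0.711, 0.703, -0.0, -0.0]
contact_force: [0.1, -0.4, 0.4]
opening: 0.399
grip_force: 0.0
13.55 [0.57735802 0.13982052 0.04216361] [ 7.10880851e-01  7.03312378e-01 -2.45088261e-04 -2.31352124e-04]
scene origin 268 166 x4
top origin 178 182 x4
```

View pics/v4.png

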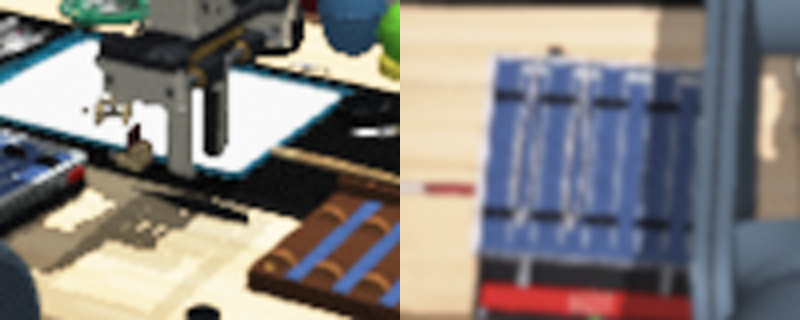

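Two pairs now lie in their lanes (panel x≈530 and 575), and the fingers straddle the black pair in the scene view. I'll grip it and carry it to lane −57, at about (483,274).

```bash
python3 -m jog '[[[0.4,0,0,-20,0],[0.4,0,0,-37,0],[0.4,0,0,-37,0],[0.05,0,0,-37,0],[0.05,0,0,-37,0],[0.05,0,0,-37,0],[0.05,0,0,-37,0],[0.05,0,0,-37,0]]]' 20; python3 -m jog '[[[0.05,0,0,20,0],[0.05,0,0,60,0],[0.05,0,0,90,0],[0.05,0,0,90,0]]]'; python3 -m jog '[[[0.05,-10,0,0,-10.5],[0.05,-30,0,0,-21],[0.05,-50,0,0,-31.5],[0.05,-65,25,0,-42],[0.05,-80,50,0,-52.5],[0.05,-94,80,0,-63],[0.05,-94,110,0,-73.5],[0.05,-94,135,0,-84]]]'; python3 -m jog '[[[0.05,0,0,-10,-9],[0.05,0,0,-16,-9],[0.05,0,0,-16,-9],[0.05,0,0,-16,-9]]]'
python3 - <<'E'
from look import *
look("pics/v5.png",[("scene",s["tool_pos"]),("top",[.487,.28,.04])])
E
```

```text
clock: 14.65
tool_pos: [0.578, 0.1398, 0.0062]
ee_rot: [0.711, 0.703, 0.0, 0.0]
contact_force: [0.1, -0.7, 4.0]
opening: 0.111
grip_force: 20.0
clock: 15.15
tool_pos: [0.5795, 0.1399, 0.0981]
ee_rot: [0.711, 0.703, 0.002, 0.002]
contact_force: [-0.3, -0.6, -0.5]
opening: 0.114
grip_force: 20.0
clock: 16.15
tool_pos: [0.4824, 0.2755, 0.094]
ee_rot: [0.999, 0.044, -0.001, 0.0]
contact_force: [0.4, -0.1, 0.1]
opening: 0.11
grip_force: 20.0
clock: 16.65
tool_pos: [0.4837, 0.2744, 0.0795]
ee_rot: [1.0, -0.032, -0.0, 0.0]
contact_force: [0.3, -0.3, -0.6]
opening: 0.11
grip_force: 20.0
16.65 [0.48368844 0.27438123 0.07948929] [ 9.99500491e-01 -3.16027286e-02 -1.75956175e-04  7.07520062e-05]
scene origin 216 157 x4
top origin 196 182 x4
```

View pics/v5.png

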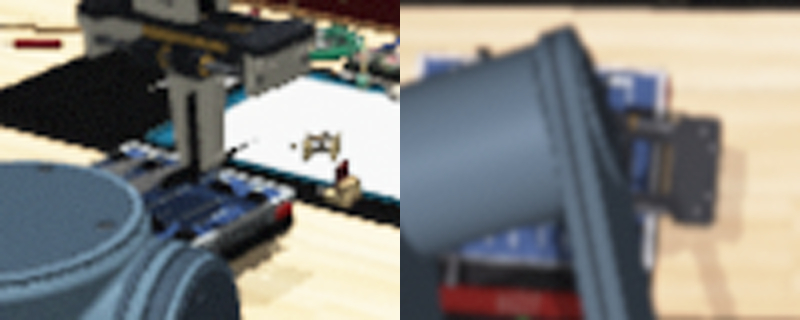

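The scene view shows the black pair level over the right lane with its tips to the back. I'll release it, then move aside to check all three on the bed.

```bash
python3 -m jog '[[[0.05,0,0,-18,0],[0.05,0,0,-32,0],[0.05,0,0,-37,0],[0.05,0,0,-37,0],[0.05,0,0,-37,0],[0.22,0,0,-37,0],[0.22,0,0,-37,0],[0.22,0,0,-37,0]]]'; python3 -m jog '[[[0.22,0,0,20,0],[0.22,0,0,60,0],[0.22,0,0,80,0],[0.1,0,-60,80,0],[0,0,-120,80,0],[0,0,-180,80,0],[0,0,-240,80,0],[0,0,-280,80,0]]]'
python3 - <<'E'
from look import *
def crop2(n,P,w,h,k):
    im=grab(n); cv2.imwrite(f"pics/{n}_bed.png",im); x,y=map(int,proj(n,P)[0]); print(x-w,y-h)
    return cv2.resize(im[y-h:y+h,x-w:x+w],None,fx=k,fy=k,interpolation=cv2.INTER_CUBIC)
cv2.imwrite("pics/v6.png",crop2("top",[.487,.3,.04],50,38,7))
E
```

```text
clock: 17.75
tool_pos: [0.4837, 0.2748, 0.0428]
ee_rot: [0.999, -0.032, 0.0, -0.0]
contact_force: [-0.8, 0.8, 0.1]
opening: 0.223
grip_force: 0.0
clock: 18.75
tool_pos: [0.4835, -0.0077, 0.1229]
ee_rot: [0.999, -0.033, 0.0, 0.0]
contact_force: [-0.2, 0.1, 0.3]
opening: 0.003
grip_force: 0.0
18.75 [ 0.48353418 -0.00768723  0.12290927] [ 9.99459176e-01 -3.28816306e-02  3.28160595e-04  2.13849779e-04]
189 184
```

View pics/v6.png

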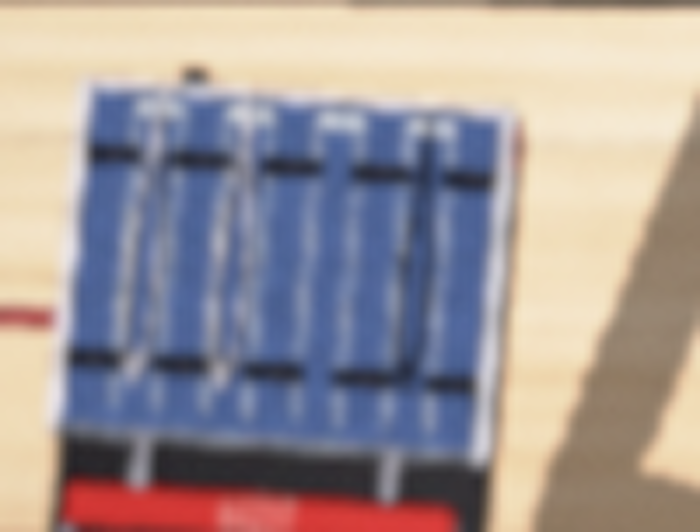

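All three pairs lie in their lanes, tips to the back, in line with the lines: panel x≈160, 245 and 430. Next I'll press the bar at about (384.5, 337).

```bash
python3 -m jog '[[[0,-20,60,0,0],[0,-40,120,0,0],[0,-60,180,0,0],[0,-80,240,0,0],[0,-99,300,0,0],[0,-99,343,-20,0],[0,-99,343,-50,0],[0,-99,343,-63,0]]]'; python3 -m jog '[[[0,0,0,-10,0],[0,0,0,-18,0],[0,0,0,-21,0],[0,0,0,-24,0],[0,0,0,-24,0],[0,0,0,-24,0]]]'
```

```text
clock: 19.8
tool_pos: [0.3832, 0.3379, 0.0582]
ee_rot: [1.0, -0.031, -0.001, 0.001]
contact_force: [0.0, -0.4, -0.4]
opening: 0.004
grip_force: 0.0
clock: 20.55
tool_pos: [0.3839, 0.3376, 0.0372]
ee_rot: [0.999, -0.033, -0.001, -0.0]
contact_force: [-7.6, -0.5, 12.9]
opening: 0.006
grip_force: 6.5
```

```bash
python3 -m jog '[[[0,0,0,-2,0],[0,0,0,-3,0],[0,0,0,-3,0],[0,0,0,-3,0],[0,0,0,-3,0],[0,0,0,-3,0],[0,0,0,-3,0],[0,0,0,-3,0]]]'
python3 - <<'E'
from look import *
print(s["contact_force"],s["wrist_torque"])
look("pics/v7.png",[("scene",[.4,.33,.04]),("top",[.40,.33,.04])])
E
```

```text
clock: 21.55
tool_pos: [0.3839, 0.3377, 0.0362]
ee_rot: [0.999, -0.032, -0.0, -0.0]
contact_force: [-12.8, -3.9, 32.2]
opening: 0.006
grip_force: 16.1
21.55 [0.3839191  0.33768511 0.03624508] [ 9.99474154e-01 -3.24229957e-02 -4.87086975e-05 -4.02678152e-04]
[-12.78016001  -3.89569792  32.18239272] [-0.78894099  2.32974803 -0.02501599]
scene origin 186 174 x4
top origin 178 211 x4
```

View pics/v7.png

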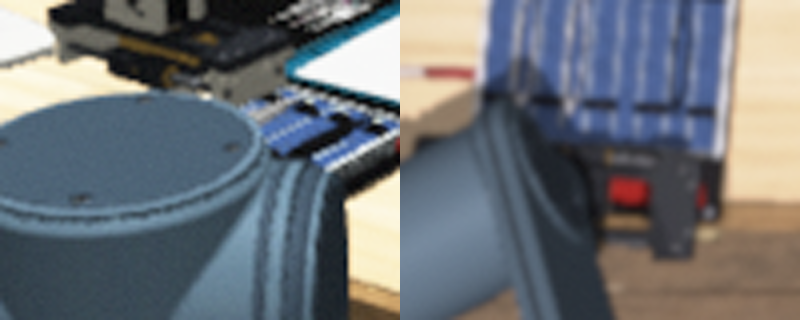

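The bar is at its stop: TCP z is about 36 mm and the force is well above 7 N. The top view shows the hand at the bar's middle and the pairs undisturbed. I'll ease the force a little, hold for over two seconds, then release.

```bash
for i in 1; do :; done; python3 -m jog '[[[0,0,0,1.5,0],[0,0,0,1.5,0],[0,0,0,1.5,0],[0,0,0,1.5,0],[0,0,0,1.5,0],[0,0,0,1.5,0],[0,0,0,1.5,0],[0,0,0,1.5,0]]]'; python3 -m jog '[[[0,0,0,0,0],[0,0,0,0,0],[0,0,0,0,0],[0,0,0,0,0],[0,0,0,0,0],[0,0,0,0,0],[0,0,0,0,0],[0,0,0,0,0]]]'; python3 -m jog '[[[0,0,0,0,0],[0,0,0,0,0],[0,0,0,0,0],[0,0,0,0,0],[0,0,0,15,0],[0,0,0,50,0],[0,0,0,90,0],[0,0,0,90,0]]]'
```

```text
clock: 22.65
tool_pos: [0.3839, 0.3376, 0.0367]
ee_rot: [0.999, -0.033, -0.0, -0.0]
contact_force: [-9.9, -2.8, 23.2]
opening: 0.004
grip_force: 11.2
clock: 23.65
tool_pos: [0.3839, 0.3376, 0.0367]
ee_rot: [0.999, -0.033, -0.0, -0.0]
contact_force: [-10.3, -2.4, 22.2]
opening: 0.005
grip_force: 11.2
clock: 24.65
tool_pos: [0.3874, 0.3388, 0.1279]
ee_rot: [0.999, -0.032, 0.004, -0.002]
contact_force: [0.7, 0.2, -0.3]
opening: 0.006
grip_force: 0.0
```

```bash
python3 -m jog '[[[0,20,-60,0,0],[0,40,-120,0,0],[0,60,-180,0,0],[0,80,-240,0,0],[0,99,-300,0,0],[0.25,99,-343,0,0],[0.25,99,-343,-1.5,0],[0.25,99,-343,-1.5,0]]]'
cat > lanes.py <<'E'
from h import *
R=lambda a:np.array([[np.cos(a),-np.sin(a)],[np.sin(a),np.cos(a)]])
def bed(fn=None):
    s=monitor.sense(); print(s["clock"],s["tool_pos"])
    im=grab("top"); cv2.imwrite("pics/top_now.png",im); o=cv2.imread("pics/top_bed.png")
    d=cv2.absdiff(im,o).sum(2).astype(int)
    yaw=np.radians(-3.7)
    for L in(57,19,-19,-57):
        q=np.array([.487,.331])+np.array([[x,L/1000+y] for x in np.arange(-.06,.065,.004) for y in np.arange(-.012,.013,.004)])@R(yaw).T
        p=np.round(proj("top",np.c_[q,np.full(len(q),.042)])).astype(int); v=d[p[:,1],p[:,0]]; print("lane",L,"mean diff",v.mean().round(1),"max",v.max())
    ys,xs=np.nonzero(d[150:262,160:400]>90); print("changed px in area",len(xs), (xs.min()+160,xs.max()+160,ys.min()+150,ys.max()+150) if len(xs) else "")
if __name__=="__main__": bed()
E
python3 lanes.py
```

```text
clock: 25.65
tool_pos: [0.483, -0.0051, 0.122]
ee_rot: [0.999, -0.033, -0.001, -0.0]
contact_force: [-0.3, 0.0, 0.2]
opening: 0.238
grip_force: 0.0
25.65 [ 0.48298639 -0.00506122  0.12199077]
lane 57 mean diff 1.8 max 6
lane 19 mean diff 1.8 max 5
lane -19 mean diff 1.9 max 6
lane -57 mean diff 1.7 max 7
changed px in area 84 (np.int64(293), np.int64(399), np.int64(224), np.int64(261))
```

Nothing on the bed has moved. I'll pick up the black pair.

```bash
python3 -m jog '[[[0.26,0,60,0,0],[0.26,0,120,0,0],[0.26,0,180,0,0],[0.26,0,240,0,0],[0.26,0,280,-10,0],[0.26,0,280,-50,0],[0.26,0,280,-75,0],[0.26,0,280,-80,0]]]'; python3 -m jog '[[[0.26,0,0,0,0],[0.26,0,0,0,0],[0.05,0,0,0,0],[0.05,0,0,0,0],[0.05,0,0,0,0],[0.05,0,0,0,0],[0.05,0,0,20,0],[0.05,0,0,60,0]]]' 20; python3 -m jog '[[[0.05,0,0,0,4],[0.05,0,0,0,4]]]'
```

```text
clock: 26.7
tool_pos: [0.4811, 0.2758, 0.0408]
ee_rot: [1.0, -0.031, -0.002, 0.001]
contact_force: [0.6, -0.8, 0.1]
opening: 0.254
grip_force: 0.0
clock: 27.7
tool_pos: [0.482, 0.2741, 0.1014]
ee_rot: [0.999, -0.032, -0.002, 0.001]
contact_force: [-0.8, 0.2, 0.0]
opening: 0.106
grip_force: 20.0
clock: 27.95
tool_pos: [0.4836, 0.2747, 0.1028]
ee_rot: [1.0, 0.002, 0.0, -0.0]
contact_force: [0.6, -0.3, -0.4]
opening: 0.11
grip_force: 20.0
```

```bash
python3 -m jog '[[[0.05,5,-50,0,0],[0.05,15,-110,0,0],[0.05,25,-170,0,0],[0.05,35,-230,0,0],[0.05,45,-290,0,0],[0.05,55,-345,0,0],[0.05,60,-386,0,0],[0.05,60,-386,-40,0]]]'; python3 -m jog '[[[0.05,0,0,-10,0],[0.05,0,0,-20,0],[0.05,0,0,-20,0],[0.05,0,0,-20,0]]]'
```

```text
clock: 28.95
tool_pos: [0.5464, -0.1157, 0.064]
ee_rot: [1.0, -0.0, 0.003, 0.002]
contact_force: [0.5, 0.1, -0.2]
opening: 0.108
grip_force: 20.0
clock: 29.45
tool_pos: [0.5443, -0.1109, 0.0435]
ee_rot: [1.0, 0.003, 0.001, 0.0]
contact_force: [0.2, -0.6, -0.2]
opening: 0.109
grip_force: 20.0
```

Run:
```python
from h import *
# blob checks: rest strips + held pair seen from the scene and top
s=monitor.sense(); print(s["tool_pos"],s["opening"],s["joint_pos"].round(2))
for n in("top","scene"):
    im=grab(n); cv2.imwrite(f"pics/{n}_r1.png",im)
```

```text
[ 0.54432398 -0.11092265  0.04351283] 0.10948442660075011 [-0.4   0.44  1.74 -0.    0.96  1.16]
```

```bash
python3 -m jog '[[[0.05,0,0,-8,0],[0.05,0,0,-14,0],[0.05,0,0,-16,0],[0.05,0,0,-16,0],[0.05,0,0,-16,0]]]'; python3 -m jog '[[[0.22,0,0,0,0],[0.22,0,0,0,0],[0.22,0,0,0,0],[0.22,0,0,20,0],[0.22,0,0,60,0],[0.22,0,0,96,0],[0.22,-60,60,96,0],[0.22,-60,106,96,-4]]]';python3 -m jog '[[[0.22,0,0,0,0],[0.22,0,0,0,0]]]'; python3 lanes.py
```

```text
clock: 30.18
tool_pos: [0.5434, -0.1111, 0.0273]
ee_rot: [1.0, 0.003, -0.0, -0.0]
contact_force: [-2.3, 0.9, 9.3]
opening: 0.109
grip_force: 20.0
clock: 31.18
tool_pos: [0.4825, -0.0064, 0.1228]
ee_rot: [0.999, -0.035, -0.0, 0.0]
contact_force: [0.9, 0.1, -0.2]
opening: 0.222
grip_force: 0.0
clock: 31.42
tool_pos: [0.4845, -0.0067, 0.1228]
ee_rot: [1.0, -0.031, 0.0, 0.0]
contact_force: [-0.4, -0.3, -0.3]
opening: 0.218
grip_force: 0.0
31.425 [ 0.48454691 -0.00668172  0.12283429]
lane 57 mean diff 1.7 max 8
lane 19 mean diff 1.8 max 6
lane -19 mean diff 1.8 max 7
lane -57 mean diff 34.9 max 156
changed px in area 85 (np.int64(246), np.int64(380), np.int64(184), np.int64(238))
```

```bash
cat > restm.py <<'E'
from h import *
import sys
def rest(a,b,z=.0245,thr=45):
    A,B=cv2.imread(a),cv2.imread(b); d=cv2.absdiff(A,B).sum(2)
    d[:165]=0; d[232:]=0; d[:,:325]=0; d[:,396:]=0
    n,l,st,c=cv2.connectedComponentsWithStats(cv2.dilate((d>thr).astype(np.uint8),np.ones((3,1))))
    for i in range(1,n):
        if st[i,4]>15:
            v,u=np.nonzero((l==i)&(d>thr)); P=ray("top",np.c_[u,v],z)*1000-[543.5,-54.7]
            k=np.polyfit(P[:,0],P[:,1],1); print("area",len(u),"rest x",P[:,0].min().round(),P[:,0].max().round(),"y mean",P[:,1].mean().round(1),"slope",k.round(3)[0])
if __name__=="__main__": rest(*sys.argv[1:3])
E
python3 restm.py pics/top_bed.png pics/top_now.png; python3 -c "
import cv2
d=cv2.absdiff(cv2.imread('pics/top_bed.png'),cv2.imread('pics/top_now.png')).sum(2)[176:228:2,370:386]; print(d)"
```

```text
area 70 rest x 12.0 67.0 y mean -55.3 slope 0.032
area 10 rest x 4.0 10.0 y mean -99.5 slope -0.209
[[  2   1   2   0   3   5   0   2   3   4   2   0   2   2   3   1]
 [  3   1   2   0   1   1   3   3   3   1   1   3   2   1   6   3]
 [  1   4   1   1   2   0   0   1   0   1   1   3   3   0   2   0]
 [  5   2   3   1   0   3   2  11  22  15   5   0   3   2   3   3]
 [  3   2   2   2   5   2  11  52  94  69  27   3   2   1   5   0]
 [  1   2   1   3   2   0  16  60 120  86  26   7   3   4   5   2]
 [  3   5   3   2   3   6  14  60 128  96  29  10   1   0   1   2]
 [  1   3   1   4   1   4  19  65 126 100  32   5   2   4   2   2]
 [  6   2   0   1   1  12  49 104 130  85  28   5   2   2   4   3]
 [  0   3   2   0   4  15  72 125 145 112  65  26   3   0   2   1]
 [  4   1   1   2   1  21  66 120 136 129  90  36   2   2   6   2]
 [ 16  16  14  13   8  21  61 101 119 134 114  46   6   4   0   5]
 [  6   9   8  13  15   6  27  63  82 107  98  41   3   6   5   5]
 [  6   9   7   6  10  11   7   4   4   4   5   6  13  19  17  16]
 [  4   3   8   5   8   8   5   9   6   8   5  10  11  12   9   6]
 [  6   3   5   5   5   4   5   5   5   7   3   5   3   9   7   6]
 [  3   6   8   6   3   3   5   6   3   3   6   7   2   4   4   7]
 [  2   1   1   1   4   2   4   7   4   7   3   4   5   8   6   2]
 [  2   5   5   3   3   0   5   2   6   3   1   3   3   1   2   5]
 [  5   6   5   3   7   2   4   3   5   0   3   2   2   4   2   3]
 [  5   0   3   4   4   6   1   8   5   5   4   2   3   5   4   2]
 [  4   5   4   6   5   4   5   2   7   3   0   3   2   7   5   1]
 [  1   1   2   2   7   4   5   7   6   3   9   5   4   8   5  10]
 [  3   3   3   0   0   2   0   4   4   1   2   4   5   3   3   7]
 [  1   5   6   4   5   5   3   2   1   3   1   1   3   1   3   1]
 [  4   5   5   6   8   5   4   6   5   7   7   3   2   1   6   1]]
```

The black pair is where it should be: tip at rest x≈68 and y≈−55. Next is the middle pair, in bed lane +19.

```bash
python3 -m jog '[[[0.26,0,60,0,0],[0.26,0,120,0,0],[0.26,0,180,0,0],[0.26,0,240,0,0],[0.26,5,300,0,0],[0.26,5,356,0,0],[0.26,5,356,-40,0],[0.26,5,356,-60,0]]]'; python3 -m jog '[[[0.26,0,0,-16,0],[0.26,0,0,-20,0],[0.26,0,0,-20,0],[0.05,0,0,-20,0],[0.05,0,0,-20,0],[0.05,0,0,-20,0],[0.05,0,0,-20,0],[0.05,0,0,-20,0]]]' 20; python3 -m jog '[[[0.05,0,0,20,0],[0.05,0,0,60,0],[0.05,0,0,60,4],[0.05,0,0,60,4]]]'
```

```text
clock: 32.48
tool_pos: [0.4893, 0.349, 0.0601]
ee_rot: [0.999, -0.032, -0.001, 0.001]
contact_force: [0.1, 0.1, -0.4]
opening: 0.259
grip_force: 0.0
clock: 33.48
tool_pos: [0.4897, 0.3497, 0.0436]
ee_rot: [0.999, -0.032, 0.001, -0.0]
contact_force: [0.1, -0.5, 5.9]
opening: 0.132
grip_force: 20.0
clock: 33.98
tool_pos: [0.4887, 0.3496, 0.1027]
ee_rot: [1.0, 0.003, -0.0, -0.0]
contact_force: [0.0, -0.9, -1.3]
opening: 0.133
grip_force: 20.0
```

```bash
python3 -m jog '[[[0.05,5,-50,0,0],[0.05,15,-110,0,0],[0.05,25,-170,0,0],[0.05,35,-230,0,0],[0.05,45,-290,0,0],[0.05,55,-345,0,0],[0.05,55,-386,0,0],[0.05,55,-386,-40,0]]]'; python3 -m jog '[[[0.05,0,0,-15,0],[0.05,0,0,-20,0],[0.05,0,0,-20,0],[0.05,0,0,-28,0],[0.05,0,0,-34,0],[0.05,0,0,-36,0],[0.05,0,0,-36,0],[0.05,0,0,-36,0]]]'
```

```text
clock: 34.98
tool_pos: [0.5465, -0.0403, 0.0641]
ee_rot: [1.0, -0.0, 0.003, 0.001]
contact_force: [-0.4, -0.6, -1.4]
opening: 0.133
grip_force: 20.0
clock: 35.98
tool_pos: [0.544, -0.0362, 0.0276]
ee_rot: [1.0, 0.003, 0.0, -0.0]
contact_force: [-2.7, 0.4, 8.3]
opening: 0.132
grip_force: 20.0
```

```bash
python3 -m jog '[[[0.22,0,0,0,0],[0.22,0,0,0,0],[0.22,0,0,0,0],[0.22,0,0,20,0],[0.22,0,0,60,0],[0.22,0,0,96,0],[0.22,-60,30,96,-4],[0.22,-60,30,96,-4]]]';python3 -m jog '[[[0.22,0,0,0,0],[0.22,0,0,0,0]]]'; python3 lanes.py;python3 restm.py pics/top_bed.png pics/top_now.png
```

```text
clock: 36.98
tool_pos: [0.4791, -0.0045, 0.1218]
ee_rot: [0.999, -0.032, -0.003, -0.001]
contact_force: [0.4, -0.4, -0.7]
opening: 0.221
grip_force: 0.0
clock: 37.22
tool_pos: [0.4853, -0.0071, 0.1228]
ee_rot: [0.999, -0.032, 0.001, 0.0]
contact_force: [1.0, 0.1, -0.4]
opening: 0.222
grip_force: 0.0
37.225 [ 0.48532368 -0.007061    0.12283566]
lane 57 mean diff 1.8 max 6
lane 19 mean diff 33.6 max 156
lane -19 mean diff 1.9 max 6
lane -57 mean diff 35.0 max 159
changed px in area 211 (np.int64(219), np.int64(399), np.int64(184), np.int64(255))
area 28 rest x 35.0 72.0 y mean 17.9 slope 0.032
area 69 rest x 15.0 67.0 y mean -55.1 slope 0.013
area 16 rest x 4.0 13.0 y mean -100.6 slope 0.036
area 8 rest x -29.0 -11.0 y mean 99.0 slope 0.051
```

The middle pair is in place too: tip at x≈72, y≈18. Last is the pair in bed lane +57.

```bash
python3 -m jog '[[[0.26,0,60,0,0],[0.26,0,120,0,0],[0.26,0,180,0,0],[0.26,0,240,0,0],[0.26,7,300,0,0],[0.26,7,360,0,0],[0.26,7,393,-30,0],[0.26,7,393,-60,0]]]'; python3 -m jog '[[[0.26,0,0,-10,0],[0.26,0,0,-20,0],[0.26,0,0,-20,0],[0.05,0,0,-20,0],[0.05,0,0,-20,0],[0.05,0,0,-20,0],[0.05,0,0,-20,0],[0.05,0,0,-20,0]]]' 20; python3 -m jog '[[[0.05,0,0,20,0],[0.05,0,0,60,0],[0.05,0,0,60,4],[0.05,0,0,60,4]]]'
```

```text
clock: 38.28
tool_pos: [0.4917, 0.3897, 0.0614]
ee_rot: [1.0, -0.031, 0.001, -0.001]
contact_force: [-0.1, -0.4, -1.0]
opening: 0.261
grip_force: 0.0
clock: 39.28
tool_pos: [0.4918, 0.3866, 0.0437]
ee_rot: [0.999, -0.032, 0.001, -0.0]
contact_force: [0.7, -1.4, 5.8]
opening: 0.129
grip_force: 20.0
clock: 39.78
tool_pos: [0.4907, 0.3866, 0.1028]
ee_rot: [1.0, 0.003, -0.0, -0.0]
contact_force: [-0.0, -0.1, -0.1]
opening: 0.13
grip_force: 20.0
```

```bash
python3 -m jog '[[[0.05,5,-50,0,0],[0.05,15,-110,0,0],[0.05,25,-170,0,0],[0.05,35,-230,0,0],[0.05,45,-290,0,0],[0.05,53,-345,0,0],[0.05,53,-385,0,0],[0.05,53,-385,-40,0]]]'; python3 -m jog '[[[0.05,0,0,-15,0],[0.05,0,0,-20,0],[0.05,0,0,-20,0],[0.05,0,0,-28,0],[0.05,0,0,-34,0],[0.05,0,0,-36,0],[0.05,0,0,-36,0],[0.05,0,0,-36,0]]]'; python3 -c "
from h import *
s=monitor.sense(); print(s['opening'],s['grip_force'])"
```

```text
clock: 40.78
tool_pos: [0.5466, -0.002, 0.0641]
ee_rot: [1.0, -0.0, 0.003, 0.001]
contact_force: [0.0, 1.1, -0.7]
opening: 0.126
grip_force: 20.0
clock: 41.78
tool_pos: [0.5441, 0.0017, 0.0277]
ee_rot: [1.0, 0.003, 0.0, -0.0]
contact_force: [-2.3, 1.8, 8.0]
opening: 0.126
grip_force: 20.0
0.12634174632741899 20.001296997070312
```

Release, then retreat to the left, clear of the rest, and look.

```bash
python3 -m jog '[[[0.22,0,0,0,0],[0.22,0,0,0,0],[0.22,0,0,0,0],[0.22,0,0,20,0],[0.22,0,0,60,0],[0.22,0,0,100,0],[0.22,-40,60,130,0],[0.22,-60,120,150,0]]]';python3 -m jog '[[[0.22,-30,60,20,0],[0.22,-60,120,40,0],[0.22,-90,180,40,0],[0.22,-120,240,40,0],[0.22,-150,300,40,0],[0.22,-170,340,40,0],[0.22,-170,340,40,0],[0.22,-170,340,40,0]]]'
python3 - <<'E'
from h import *
im=grab("top"); cv2.imwrite("pics/top_end.png",im)
a=cv2.resize(im[168:232,322:398],None,fx=5,fy=5,interpolation=cv2.INTER_CUBIC); b=grab("scene")
cv2.imwrite("pics/scene_end.png",b)
b=cv2.resize(b[204:268,310:394],None,fx=5,fy=5,interpolation=cv2.INTER_CUBIC)
cv2.imwrite("pics/end.png",np.hstack([a,b]))
E
python3 restm.py pics/top0.png pics/top_end.png
```

```text
clock: 42.78
tool_pos: [0.4899, 0.105, 0.1715]
ee_rot: [1.0, 0.001, 0.0, -0.0]
contact_force: [0.2, 0.9, 0.3]
opening: 0.224
grip_force: 0.0
clock: 43.78
tool_pos: [0.3202, 0.4447, 0.2102]
ee_rot: [1.0, 0.004, -0.0, 0.001]
contact_force: [0.1, -0.2, 0.1]
opening: 0.221
grip_force: 0.0
area 150 rest x -49.0 74.0 y mean 50.1 slope 0.012
area 164 rest x -54.0 72.0 y mean 17.0 slope 0.009
area 181 rest x -45.0 67.0 y mean -56.0 slope 0.02
```

View pics/end.png

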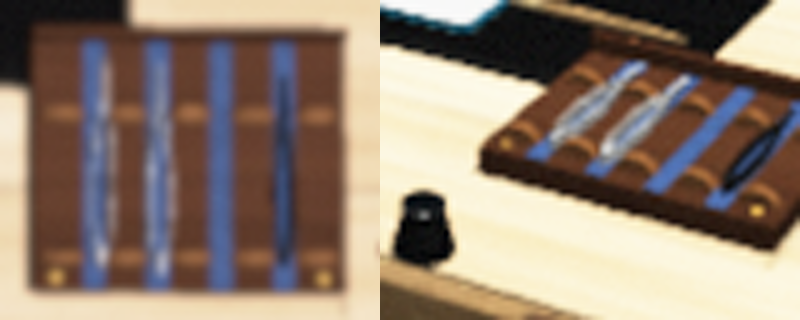

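The picture shows all three pairs on the rest with tips to the guard. The black one is centred on its strip (285) and the middle one nearly so. The left pair (tip (103,60), tail (100,262)) looks several mm right of its strip centre (93), so I'll measure that.

Run:
```python
from h import *
A,B=cv2.imread("pics/top0.png"),cv2.imread("pics/top_end.png"); d=cv2.absdiff(A,B).sum(2).astype(float); d[d<20]=0
h=cv2.cvtColor(A,cv2.COLOR_BGR2HSV); blue=cv2.inRange(h,(100,90,50),(130,255,255))
for nm,u0,u1 in(("left",336,348),("mid",349,361),("black",373,386)):
    for v in range(178,224,3):
        w=d[v:v+3,u0:u1].sum(0); b=(blue[v:v+3,u0:u1]>0).sum(0).astype(float); U=np.arange(u0,u1)
        if w.sum()>100:
            uc=(w*U).sum()/w.sum(); bc=(b*U).sum()/max(b.sum(),1); P=ray("top",[[uc,v+1]],.0245)[0]*1000; Q=ray("top",[[bc,v+1]],.02)[0]*1000
            print(nm,"rest x",round(P[0]-543.5),"y off strip",round(P[1]-Q[1],1),"width",int((w>60).sum()))
```

```text
left rest x 77 y off strip -8.1 width 3
left rest x 68 y off strip -8.2 width 4
left rest x 59 y off strip -7.2 width 4
left rest x 50 y off strip -6.1 width 4
left rest x 41 y off strip -5.5 width 4
left rest x 32 y off strip -8.4 width 6
left rest x 23 y off strip -8.1 width 6
left rest x 14 y off strip -8.3 width 6
left rest x 5 y off strip -7.6 width 6
left rest x -4 y off strip -8.1 width 5
left rest x -13 y off strip -8.9 width 6
left rest x -22 y off strip -7.5 width 7
left rest x -31 y off strip -5.9 width 6
left rest x -40 y off strip -4.5 width 5
left rest x -49 y off strip -4.7 width 3
mid rest x 78 y off strip -2.2 width 1
mid rest x 69 y off strip -1.4 width 4
mid rest x 60 y off strip -1.4 width 4
mid rest x 51 y off strip -1.6 width 4
mid rest x 41 y off strip -2.0 width 5
mid rest x 32 y off strip -3.0 width 6
mid rest x 23 y off strip -2.3 width 6
mid rest x 14 y off strip -1.1 width 7
mid rest x 5 y off strip -2.0 width 7
mid rest x -4 y off strip -3.4 width 7
mid rest x -13 y off strip -3.5 width 7
mid rest x -22 y off strip -3.0 width 6
mid rest x -30 y off strip -1.2 width 7
mid rest x -39 y off strip -2.5 width 5
mid rest x -48 y off strip -2.7 width 4
mid rest x -57 y off strip -2.5 width 0
black rest x 70 y off strip 0.3 width 0
black rest x 61 y off strip 0.2 width 3
black rest x 52 y off strip -0.2 width 4
black rest x 42 y off strip 1.5 width 5
black rest x 33 y off strip 0.7 width 5
black rest x 24 y off strip -0.4 width 6
black rest x 15 y off strip -0.9 width 6
black rest x 6 y off strip -1.1 width 6
black rest x -3 y off strip -0.1 width 7
black rest x -12 y off strip 0.5 width 7
black rest x -21 y off strip 0.8 width 7
black rest x -30 y off strip 0.7 width 6
black rest x -39 y off strip 1.5 width 6
black rest x -47 y off strip 1.5 width 3
```

The left pair lies about 5–8 mm off its lane's centre, so I'll mend it. I'll come down with the fingers offset to its free (left) side, nudge it to the lane with the right finger, regrip and lay it again.

```bash
python3 -m jog '[[[0.5,30,-55,0,0],[0.5,60,-110,0,0],[0.5,90,-165,0,0],[0.5,120,-220,0,0],[0.5,150,-275,0,0],[0.5,180,-330,-20,0],[0.5,210,-385,-60,0],[0.5,230,-440,-100,0]]]'; python3 -m jog '[[[0.5,0,-11,-20,0],[0.5,0,-11,-50,0],[0.5,0,-11,-70,0],[0.5,0,-11,-70,0],[0.5,0,-11,-80,0],[0.5,0,-11,-88,0],[0.5,0,-11,-88,0],[0.5,0,-11,-88,0]]]'
```

```text
clock: 44.88
tool_pos: [0.5441, 0.0191, 0.1237]
ee_rot: [1.0, 0.001, 0.001, 0.0]
contact_force: [0.6, 0.2, 0.4]
opening: 0.499
grip_force: 0.0
clock: 45.88
tool_pos: [0.5434, 0.0123, 0.0363]
ee_rot: [1.0, 0.003, 0.0, 0.0]
contact_force: [-0.5, 0.6, 0.5]
opening: 0.5
grip_force: 0.0
```

```bash
python3 -m jog '[[[0.5,0,-1,-5,0],[0.5,0,-1,-8,0],[0.5,0,-1,-8,0]]]'; python3 -m jog '[[[0.42,0,0,0,0],[0.36,0,0,0,0],[0.33,0,0,0,0],[0.3,0,0,0,0],[0.3,0,0,0,0],[0.3,0,0,0,0]]]' 5
```

```text
clock: 46.25
tool_pos: [0.5429, 0.0113, 0.0276]
ee_rot: [1.0, 0.003, -0.0, -0.0]
contact_force: [-0.2, 0.4, 0.3]
opening: 0.502
grip_force: 0.0
clock: 47.0
tool_pos: [0.5432, 0.0112, 0.028]
ee_rot: [1.0, 0.003, -0.0, 0.0]
contact_force: [0.6, -0.1, 1.3]
opening: 0.298
grip_force: 0.1
```

```bash
python3 -m jog '[[[0.28,0,-4,0,0],[0.24,0,-9,0,0],[0.24,0,-9,0,0],[0.05,0,-9,0,0],[0.05,0,-9,0,0],[0.05,0,-9,0,0],[0.05,0,-9,0,0],[0.05,0,-9,0,0]]]' 15; python3 -m jog '[[[0.05,0,0,10,0],[0.05,0,0,15,0],[0.05,0,0,15,0]]]'; python3 -m jog '[[[0.05,0,0,-10,0],[0.05,0,0,-15,0],[0.05,0,0,-15,0],[0.05,0,0,-15,0]]]'
```

```text
clock: 48.0
tool_pos: [0.5432, 0.0023, 0.028]
ee_rot: [1.0, 0.003, -0.0, -0.0]
contact_force: [-0.7, -0.8, -0.3]
opening: 0.136
grip_force: 15.0
clock: 48.38
tool_pos: [0.5438, 0.0021, 0.0438]
ee_rot: [1.0, 0.003, 0.001, 0.0]
contact_force: [0.1, -1.3, -0.7]
opening: 0.133
grip_force: 15.0
clock: 48.88
tool_pos: [0.5429, 0.0023, 0.0274]
ee_rot: [1.0, 0.003, -0.0, -0.0]
contact_force: [0.1, 0.1, -0.2]
opening: 0.133
grip_force: 15.0
```

Regripped at width 0.133, as at first. I'll release it, leave the way I came, and measure again.

```bash
python3 -m jog '[[[0.21,0,0,0,0],[0.21,0,0,0,0],[0.21,0,0,0,0],[0.21,0,0,20,0],[0.21,0,0,60,0],[0.21,0,0,100,0],[0.21,-40,60,130,0],[0.21,-60,120,150,0]]]';python3 -m jog '[[[0.22,-30,60,20,0],[0.22,-60,120,40,0],[0.22,-90,180,40,0],[0.22,-120,240,40,0],[0.22,-150,300,40,0],[0.22,-170,340,40,0],[0.22,-170,340,40,0],[0.22,-170,340,40,0]]]'
python3 - <<'E'
from h import *
A=cv2.imread("pics/top0.png"); B=grab("top"); cv2.imwrite("pics/top_end2.png",B); cv2.imwrite("pics/scene_end2.png",grab("scene"))
d=cv2.absdiff(A,B).sum(2).astype(float); d[d<20]=0
h=cv2.cvtColor(A,cv2.COLOR_BGR2HSV); blue=cv2.inRange(h,(100,90,50),(130,255,255))
for nm,u0,u1 in(("left",336,348),("mid",349,361),("black",373,386)):
    o=[];X=[]
    for v in range(178,224,3):
        w=d[v:v+3,u0:u1].sum(0); b=(blue[v:v+3,u0:u1]>0).sum(0).astype(float); U=np.arange(u0,u1)
        if w.sum()>150:
            P=ray("top",[[(w*U).sum()/w.sum(),v+1]],.0245)[0]; Q=ray("top",[[(b*U).sum()/max(b.sum(),1),v+1]],.02)[0]; X.append(round((P[0]-.5435)*1000)); o.append(round((P[1]-Q[1])*1000,1))
    print(nm,X[0],X[-1],o)
# has anything else changed between start and now (bystander check), arm excluded by eye
m=(cv2.absdiff(A,B).sum(2)>90).astype(np.uint8); n,l,st,c=cv2.connectedComponentsWithStats(cv2.dilate(m,np.ones((3,3))))
print([tuple(map(int,r)) for r in st[1:] if r[4]>25])
E
```

```text
clock: 49.88
tool_pos: [0.4891, 0.1058, 0.1731]
ee_rot: [1.0, 0.001, 0.001, -0.0]
contact_force: [-0.1, 0.6, 0.1]
opening: 0.213
grip_force: 0.0
clock: 50.88
tool_pos: [0.3194, 0.4454, 0.2117]
ee_rot: [1.0, 0.004, -0.0, 0.0]
contact_force: [1.3, -0.3, 0.2]
opening: 0.218
grip_force: 0.0
left 77 -49 [np.float64(-2.0), np.float64(-2.5), np.float64(-1.2), np.float64(-1.1), np.float64(-0.6), np.float64(-2.5), np.float64(-2.1), np.float64(-0.8), np.float64(-2.0), np.float64(-3.5), np.float64(-2.0), np.float64(0.3), np.float64(0.6), np.float64(-1.0), np.float64(-1.7)]
mid 69 -48 [np.float64(-1.4), np.float64(-1.4), np.float64(-1.5), np.float64(-2.0), np.float64(-3.2), np.float64(-2.5), np.float64(-1.1), np.float64(-2.0), np.float64(-3.3), np.float64(-3.4), np.float64(-3.0), np.float64(-1.3), np.float64(-2.5), np.float64(-2.7)]
black 61 -47 [np.float64(0.1), np.float64(-0.2), np.float64(1.5), np.float64(0.7), np.float64(-0.4), np.float64(-0.8), np.float64(-1.2), np.float64(-0.2), np.float64(0.5), np.float64(0.6), np.float64(0.7), np.float64(1.4), np.float64(1.6)]
[(339, 178, 5, 17, 77), (375, 184, 7, 38, 197), (350, 188, 7, 23, 73), (273, 190, 39, 7, 232), (338, 198, 3, 13, 39), (355, 201, 4, 12, 40), (339, 216, 5, 6, 30), (352, 217, 5, 7, 32), (123, 238, 77, 34, 1240), (31, 272, 162, 128, 9326), (70, 293, 8, 7, 37), (127, 341, 71, 59, 2046), (316, 347, 26, 16, 190), (11, 358, 40, 42, 854), (53, 362, 41, 38, 489), (284, 378, 22, 21, 272), (0, 384, 5, 8, 35), (146, 385, 12, 15, 80), (360, 388, 11, 12, 64), (58, 390, 12, 10, 86), (372, 394, 10, 6, 46)]
```

All pairs are now within about 2 mm of their lane centres, and the bystanders haven't moved. I'm handing the job in.

```bash
python3 -c "
from bench import job; print(job.job_done())"
```

```text
the job is handed in; nothing more can be done
None
```

I demagnetised all three pairs of tweezers and laid each in its own lane on the wooden rest, tips to the guard, then handed the job in; the hand-in returned no verdict. The last picture puts them about 2–3 mm from their lane centres after I re-laid one that had ended up 5–8 mm off, and shows the bystanders unmoved; I did not check separately that the red bar came back up.

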